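Make up two goggle service kits

ROBOT

A 6-joint arm with a two-finger parallel gripper is mounted at the origin on the work surface. World frame = base frame: x ahead of the robot, y to its left, z up, the work surface at z = 0. Lengths are in m, angles in rad, forces in N, time in s.
With the tool pointing down it reaches from about 0.375 to 0.975 m from the base axis. Payload 3.8 kg.
Tool frame: the origin (TCP) lies at the very end of the fingers, on their centre line; the grasp point (between the pads) lies 19 mm behind it (bot.pinch_z is the distance from the TCP to the grasp point, in m); x points along the fingers, y is the direction in which the jaws open and shut, and the axes are right-handed (so a half turn about x gives the same grasp; the last joint's range is limited). The gripper opens to 85 mm and grips with 20 to 120 N. Pads are 22 mm wide; open, the fingers measure 114 mm over their backs; the gripper's body (76 mm by 85 mm) begins 54 mm behind the grasp point. The pads swing forward as they close: fully open they stand 13 mm farther back than shut.
Start: joints at [-1.139, 0.264, 1.604, -0, 1.274, -0.037], TCP at [0.305, -0.602, 0.231] pointing down, gripper open.
Joint ranges: [-2.63, 2.63], [-0.94, 2.18], [0.31, 2.57], [-1.31, 4.45], [0, 2.66], [-2.55, 2.55]. Speed limits (rad/s): [2.57, 2.57, 3.14, 3.14, 3.14, 3.14].

INTERFACE

Orientations are given as a rotation vector (axis times angle).
In Python, from workcell import monitor, imaging, finish_job, bot gives the robot as it stands.
- The arm moves only by the tool jog_arm, never from a script. Its argument "rows" is a list of rows, each a list of 7 numbers: the shift along the tool's x, y, z in m, then the turn, a rotation vector about the tool's x, y, z in rad, then the opening in per cent of the stroke, from 0 (shut) to 100 (fully open). A call has 1 to 20 rows; each row is the pose to reach, as a shift and turn from the pose measured when the call began, along the tool's axes at that moment; what a row does not reach only later rows make up. A row lasts 1/10 s, in which the tool goes at most 50 mm and 8.59 degrees, less where a joint would pass 70% of its speed; a pose out of reach is approached as far as the arm can. A call with a gripper value outside its range is refused whole. The fingers move at their own pace and stop on an object; "force" is the grip in N (left out, the last holds). Time passes only in rows, so rows that repeat a pose let the fingers close. It gives the time, the measured TCP pose, the force and the opening at its end, in the units of the state.
- monitor.read_state(): the state, without advancing time (a new reading comes with each control period).
- imaging.read_camera(name): name is "scene" or "top" or "wrist"; returns the picture (400x640x3 uint8, blue, green, red); there is no depth.
- imaging.camera_params(name): a dict with "fx", "fy", "cx", "cy" (pixels), "k1" (the pictures are not rectified: a ray, as slopes to the right and down, at radius r is drawn at 1 + k1 r^2 times it, then the intrinsics apply), "T" (4x4, takes a point from camera to world coordinates); the wrist camera has in their place "T_tool_cam" (4x4, takes a point from camera to tool coordinates, whose origin is the TCP and whose axes are the tool frame's). Camera axes: x right, y down, z forward; pixel columns grow to the right and rows downward; lengths in m; the calibration is good to about 2 mm. A picture is of the moment at which its call begins: read the wrist's pose just before it. camera_params takes no time and is no camera call.
- finish_job(): hands the job in, once; it reports no verdict.
The state is a dict: "time": time; "q": joint angles; "joint_vel": joint speeds; "joint_torque": joint torques, N m; "tool_pos": TCP position; "tcp_rot": TCP orientation; "wrist_force": force on the tool from outside, world axes, zero at the start; "torque": the same for the moment, N m; "width": opening from 0.0 (shut) to 1.0 (fully open).
Only numpy, scipy, OpenCV 4.12 (cv2) and the standard library are available. Lean on these libraries where they do the work, as an engineer would, in place of code of your own. Each camera call takes 0.05 s, during which the arm holds its last target. There are 200 camera calls.

TASK

Make up the two goggle service kits from the stock on the bench: the blue tray gets the violet lens cell and the red battery pack, the yellow tray gets the amber lens cell, the white battery pack and the brass cartridge, each standing upright and fully down in the foam cut-out made for its kind. The small round cut-out of the blue tray stays empty, and the green lens cell, the goggles and the orange meter must be left where they are.

Things in the scene. Friction and masses are not known exactly. Their poses are not given: they have to be found in the camera images.
- blue_tray: blue tray, 111 (x) x 244 mm (y), fixed, rim 14 mm high, dark stiff foam insert. Origin: centre of underside, z up. Foam top at z = 12 mm; cut-outs go down to the blue floor at z = 4 mm. Cut-outs, all at x = 0: large round, 64 mm diameter, for a lens cell, at y = +72 mm; rectangular, 70 (x) x 52 mm (y), for a battery pack, at y = 0; small round, 48 mm, for a cartridge, at y = -72 mm
- yellow_tray: yellow tray, 111 (x) x 244 mm (y), fixed, rim 14 mm high, dark stiff foam insert. Origin: centre of underside, z up. Foam top at z = 12 mm; cut-outs go down to the yellow floor at z = 4 mm. Cut-outs, all at x = 0: large round, 64 mm diameter, for a lens cell, at y = +72 mm; rectangular, 70 (x) x 52 mm (y), for a battery pack, at y = 0; small round, 48 mm, for a cartridge, at y = -72 mm
- violet_lens: lens cell: upright black cylinder, 44 mm diameter, 42 mm high, its top face a glass disc, violet-blue, 37 mm across, about 120 g. Origin: centre of the underside, z up
- amber_lens: lens cell: upright black cylinder, 44 mm diameter, 42 mm high, its top face a glass disc, amber-orange, 37 mm across, about 120 g. Origin: centre of the underside, z up
- green_lens: lens cell: upright black cylinder, 44 mm diameter, 42 mm high, its top face a glass disc, green, 37 mm across, about 120 g (spare stock, not wanted in either kit). Origin: centre of the underside, z up
- red_pack: red battery pack: upright block with a thin black band and two brass contacts on top, 50 mm along x, 32 mm along y, 42 mm high, about 100 g. Origin: centre of the underside, z up
- white_pack: white battery pack: upright block with a thin black band and two brass contacts on top, 50 mm along x, 32 mm along y, 42 mm high, about 100 g. Origin: centre of the underside, z up
- cartridge: brass desiccant cartridge: plain upright brass cylinder with a small dark dot on top, 28 mm diameter, 42 mm high, about 90 g. Origin: centre of the underside, z up
- goggles: bystander: black two-tube goggles standing lenses up, 112 mm along y, 57 mm along x, 55 mm high, loose. Origin: centre of the underside midway between the tubes
- meter: bystander: orange handheld meter with a black face lying flat, 150 mm along x, 72 mm along y, 38 mm high, loose. Origin: centre of the underside
Not all that is in view belongs to the job. There is more than one size of the cartridge; the job needs the smaller.

How it is judged:
At the end, for the whole second after the job is handed in: Each kit part stands upright (0.1 rad) in its own cut-out of the right tray, within 13 mm of its centre along both tray axes, underside below 7.5 mm above the tray's underside, released, at rest; green lens cell, goggles and meter within 20 mm of their starts (x of violet_lens in the frame of blue_tray between -0.013 and 0.013 m and y of violet_lens in the frame of blue_tray between 0.059 and 0.085 m and z of each of violet_lens, red_pack in the frame of blue_tray below 0.0075 m and angle between each of violet_lens, red_pack, amber_lens, white_pack, cartridge's own z axis and vertical below 0.1 rad and linear speed of each of violet_lens, red_pack, amber_lens, white_pack, cartridge below 0.02 m/s and x of red_pack in the frame of blue_tray between -0.013 and 0.013 m and y of red_pack in the frame of blue_tray between -0.013 and 0.013 m and x of amber_lens in the frame of yellow_tray between -0.013 and 0.013 m and y of amber_lens in the frame of yellow_tray between 0.059 and 0.085 m and z of each of amber_lens, white_pack, cartridge in the frame of yellow_tray below 0.0075 m and x of white_pack in the frame of yellow_tray between -0.013 and 0.013 m and y of white_pack in the frame of yellow_tray between -0.013 and 0.013 m and x of cartridge in the frame of yellow_tray between -0.013 and 0.013 m and y of cartridge in the frame of yellow_tray between -0.085 and -0.059 m and distance of each of green_lens, goggles, meter from where it was at the start of the episode below 0.02 m); the robot touches nothing.
It fails at once if green lens cell disturbed (moved 20 mm or more) (distance of green_lens from where it was at the start of the episode above 0.02 m).
It fails at once if goggles disturbed (moved 20 mm or more) (distance of goggles from where it was at the start of the episode above 0.02 m).
It fails at once if meter disturbed (moved 20 mm or more) (distance of meter from where it was at the start of the episode above 0.02 m).
It also fails if it takes over 120 s, if anything falls off the work surface, if the arm or the gripper's body presses on something with over 40 N, if the wrist force passes 120 N, or if a joint passes its speed limit or range.

## Working session

There is one attempt and no reset: what is moved stays moved. The work goes in short steps, Python scripts to look and compute and a tool call to move; the robot and the scene stay as the last step left them, time stands still between calls to the robot, and variables do not carry over. Pictures are saved under pics/ and viewed, about 12 in all and at most 16, crops included, and the job is handed in when it is done.

Besides the shell and the picture viewer there is one more tool, called after "Emit:" in YAML: its name, and indented under it one key for each argument. jog_arm: Moves the arm, as the interface text tells. Its arguments: {"type":"object","properties":{"rows":{"type":"array","items":{"type":"array","items":{"type":"number"}}},"force":{"type":"number"}},"required":["rows"]}

```bash
mkdir -p pics; ls
python3 - <<'E'
from workcell import monitor, imaging, bot
import cv2
s=monitor.read_state(); print(s)
for n in("top","scene"):
    cv2.imwrite(f"pics/{n}0.png",imaging.read_camera(n)); print(imaging.camera_params(n))
print(imaging.camera_params("wrist"))
E
```

```text
pics
{'time': 0.0, 'q': array([-1.13891103e+00,  2.64761274e-01,  1.60539020e+00,  2.08107212e-05,
        1.27371274e+00, -3.69237180e-02]), 'joint_vel': array([-0.00203309,  0.00165121,  0.00117415,  0.00028956, -0.00076321,
       -0.00091474]), 'joint_torque': array([-1.42212521e-03, -5.15107048e+01, -3.67324340e+01,  1.16516489e-04,
        1.29107983e-02,  1.86681535e-05]), 'tool_pos': array([ 0.30466005, -0.60150139,  0.22994782]), 'tcp_rot': array([ 1.96079819,  0.47057301, -1.96165751]), 'wrist_force': array([-0.83776909, -0.28078676, -1.4330535 ]), 'torque': array([-0.00657742, -0.00525052,  0.06792294]), 'width': 0.9977516408754243}
{'fx': 389.69220885736826, 'fy': 389.69220885736826, 'cx': 322.52370285307467, 'cy': 199.86901711977677, 'k1': -0.08861045676466697, 'T': array([[-0.02339875, -0.98721385,  0.15767473,  0.3623874 ],
       [-0.99972337,  0.02272988, -0.00604424, -0.00764958],
       [ 0.00238303, -0.15777254, -0.98747261,  1.16165137],
       [ 0.        ,  0.        ,  0.        ,  1.        ]])}
{'fx': 476.92157860532035, 'fy': 476.92157860532035, 'cx': 319.67781819171364, 'cy': 191.5429947937851, 'k1': -0.036658416927725, 'T': array([[-0.25010511,  0.62735671, -0.7374761 ,  1.5066597 ],
       [ 0.96816914,  0.16975335, -0.18393564,  0.26455846],
       [ 0.00979578, -0.76000484, -0.64984359,  0.92724186],
       [ 0.        ,  0.        ,  0.        ,  1.        ]])}
{'fx': 322.21024454359974, 'fy': 322.21024454359974, 'cx': 320.5057732745611, 'cy': 196.01931344904273, 'k1': -0.04790077102338577, 'T_tool_cam': array([[-9.87544650e-05, -3.06908754e-01,  9.51738939e-01,
        -1.42665946e-01],
       [ 9.99999962e-01, -2.75127990e-04,  1.50411760e-05,
        -7.30466030e-04],
       [ 2.57233752e-04,  9.51738904e-01,  3.06908769e-01,
        -7.86956476e-02],
       [ 0.00000000e+00,  0.00000000e+00,  0.00000000e+00,
         1.00000000e+00]])}
```

View pics/top0.png

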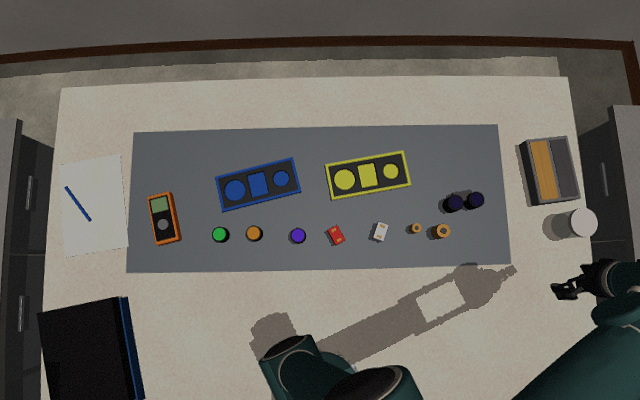

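View pics/scene0.png

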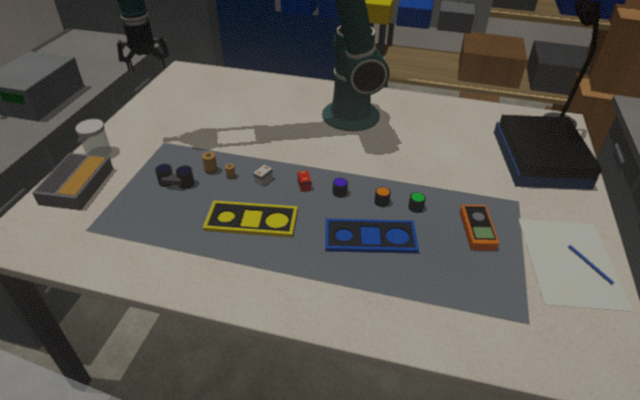

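The top view shows green lens (220,234), amber (254,233), violet (298,235), red pack (335,235), white pack (380,231) and goggles (464,202). There are two cartridge-like objects: a small one at (416,228) and a bigger one at (441,231). The smaller at (416,228) fits the 28 mm description, and I'll confirm that in a crop. The blue tray is at (258,184) with its large hole at (234,190), and the yellow tray is at (368,175) with its large hole at (344,180).

```bash
cat > h.py <<'E'
import numpy as np, cv2
from scipy.spatial.transform import Rotation as R
from workcell import monitor, imaging
def und(p,c):
    K=np.array([[c['fx'],0,c['cx']],[0,c['fy'],c['cy']],[0,0,1]])
    # drawn = (1+k1 r^2)*true slopes : the OpenCV radial model
    return cv2.undistortPoints(np.float64(p).reshape(-1,1,2),K,np.array([c['k1'],0,0,0]))[:,0]
def tool():
    s=monitor.read_state(); T=np.eye(4); T[:3,:3]=R.from_rotvec(s['tcp_rot']).as_matrix(); T[:3,3]=s['tool_pos']; return T,s
def camT(n,T=None):
    c=imaging.camera_params(n)
    return c,(c['T'] if 'T' in c else T@c['T_tool_cam'])
def p2w(p,z,c,T):
    u=und(p,c); d=np.c_[u,np.ones(len(u))]@T[:3,:3].T
    return T[:3,3]+d*((z-T[2,3])/d[:,2])[:,None]
def w2p(P,c,T):
    Q=(np.float64(P).reshape(-1,3)-T[:3,3])@T[:3,:3]
    K=np.array([[c['fx'],0,c['cx']],[0,c['fy'],c['cy']],[0,0,1]])
    return cv2.projectPoints(Q,np.zeros(3),np.zeros(3),K,np.array([c['k1'],0,0,0,0]))[0][:,0]
E
python3 - <<'E'
from h import *
im=cv2.imread('pics/top0.png')
a=cv2.resize(im[215:255,205:305],None,fx=8,fy=7,interpolation=cv2.INTER_CUBIC)
b=cv2.resize(im[215:255,365:465],None,fx=8,fy=7,interpolation=cv2.INTER_CUBIC)
cv2.imwrite('pics/crop1.png',np.vstack([a,b]))
c,T=camT('top')
names=dict(green=(220,234),amber=(254,233),violet=(298,235),red=(335,235),white=(380,231),cart=(416,228),big=(441,231),gog=(464,202),meter=(163,218))
for k,v in names.items(): print(k,p2w([v],.042,c,T)[0].round(3))
for k,v in dict(bL=(234,190),bM=(258,184),bS=(281,178),yL=(344,180),yM=(368,175),yS=(391,171)).items(): print(k,p2w([v],.008,c,T)[0].round(3))
E
```

```text
green [0.448 0.284 0.042]
amber [0.449 0.185 0.042]
violet [0.441 0.058 0.042]
red [ 0.438 -0.048  0.042]
white [ 0.447 -0.178  0.042]
cart [ 0.453 -0.283  0.042]
big [ 0.442 -0.356  0.042]
gog [ 0.525 -0.431  0.042]
meter [0.498 0.454 0.042]
bL [0.583 0.252 0.008]
bM [0.6   0.179 0.008]
bS [0.617 0.109 0.008]
yL [ 0.606 -0.081  0.008]
yM [ 0.62  -0.154  0.008]
yS [ 0.631 -0.225  0.008]
```

View pics/crop1.png

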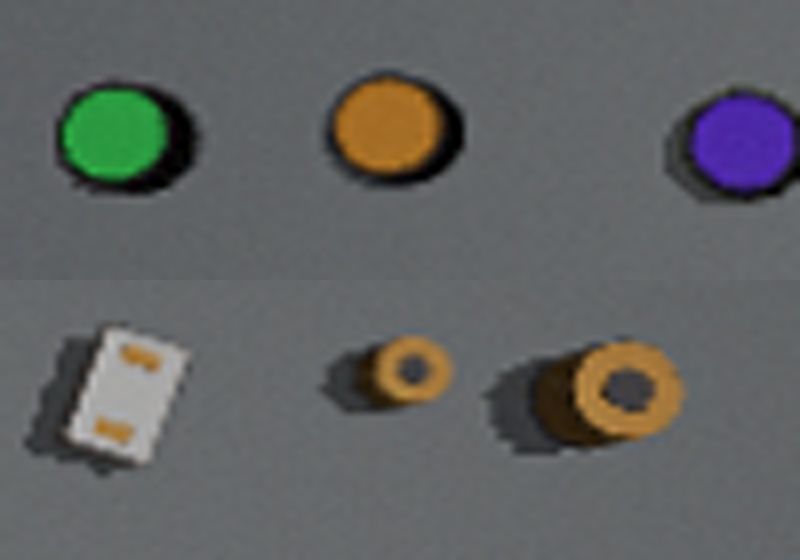

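The crop confirms it: the cartridge at (416,228) has a top about 9.5 px (≈27 mm) across, while the one at (441,231) is about 14 px (≈38 mm). So the left, smaller one is the one to use. Next I'll measure precisely.

```bash
cat > meas.py <<'E'
from h import *
im=cv2.imread('pics/top0.png'); c,T=camT('top')
hsv=cv2.cvtColor(im,cv2.COLOR_BGR2HSV)
def blob(p,lo,hi,w=14,close=0):
    m=cv2.inRange(hsv,np.array(lo),np.array(hi)); k=np.zeros_like(m); x,y=p; k[y-w:y+w,x-w:x+w]=1; m=m*k
    if close: m=cv2.morphologyEx(m,cv2.MORPH_CLOSE,np.ones((close,close)))
    cs,_=cv2.findContours(m,cv2.RETR_EXTERNAL,cv2.CHAIN_APPROX_NONE)
    return max(cs,key=cv2.contourArea)[:,0]
def rect(p,z):
    P=p2w(p,z,c,T)[:,:2]; (ct,sz,a)=cv2.minAreaRect((P*1000).astype(np.float32))
    if sz[0]<sz[1]: sz=sz[::-1]; a+=90
    return np.r_[np.array(ct)/1000,sz,a].round(3)   # a: yaw deg of the long side
if __name__=='__main__':
    for n,p,lo,hi in [('green',(220,234),(45,80,60),(80,255,255)),('amber',(254,233),(8,120,110),(25,255,255)),('violet',(298,235),(115,100,90),(140,255,255)),('cart',(416,228),(8,80,110),(28,255,255)),('big',(441,231),(8,80,130),(28,255,255))]:
        print(n,rect(blob(p,lo,hi),.042))
    print('red',rect(blob((335,235),(0,120,100),(180,255,255),15,5),.042))
    print('white',rect(blob((380,231),(0,0,130),(180,255,255),15,3),.042))
    print('blue',rect(blob((258,184),(100,120,60),(130,255,255),50),.014))
    print('yellow',rect(blob((368,175),(22,100,80),(38,255,255),50),.014))
    A,s=tool(); print(A.round(3))
E
python3 meas.py; python3 -c "from workcell import bot;print(bot.pinch_z,[a for a in dir(bot) if a[0]!='_'])"
```

```text
green [ 0.448  0.287 35.467 34.672 88.952]
amber [ 0.451  0.188 34.875 31.705 88.847]
violet [4.4100e-01 6.1000e-02 3.4523e+01 3.4446e+01 8.8735e+01]
cart [  0.455  -0.283  23.499  23.424 176.742]
big [ 0.445 -0.363 38.527 34.896 88.368]
red [ 0.439 -0.051 50.37  31.281 27.598]
white [  0.447  -0.18   47.82   30.099 159.147]
blue [5.99000e-01 1.80000e-01 2.43955e+02 1.12327e+02 1.03032e+02]
yellow [ 6.20000e-01 -1.53000e-01  2.45270e+02  1.13373e+02  9.91470e+01]
[[-0.001  0.452 -0.892  0.305]
 [ 0.002 -0.892 -0.452 -0.602]
 [-1.    -0.002 -0.     0.23 ]
 [ 0.     0.     0.     1.   ]]
0.0187 ['MotionError', 'pinch_z']
```

```bash
cat > go.py <<'E'
import sys
from h import *
def go(x,y,z,yaw):
    A,s=tool(); t=np.radians(yaw); c,n=np.cos(t),np.sin(t)
    B=np.array([[0,c,n],[0,n,-c],[-1,0,0]])
    d=A[:3,:3].T@(np.array([x,y,z])-A[:3,3]); r=R.from_matrix(A[:3,:3].T@B).as_rotvec()
    print('t %.1f pos'%s['time'],A[:3,3].round(4),'width %.3f'%s['width'],'row',d.round(4),r.round(3))
go(*map(float,sys.argv[1:5]))
E
python3 go.py .455 -.283 .12 9
```

```text
t 0.1 pos [ 0.3047 -0.6016  0.2301] width 0.996 row [ 0.1106 -0.2161 -0.278 ] [-1.259e+00 -1.000e-03  2.000e-03]
```

Emit:
jog_arm:
  rows:
    - [0.11,-0.216,-0.278,-1.259,0,0.002,100]
    - [0.11,-0.216,-0.278,-1.259,0,0.002,100]
    - [0.11,-0.216,-0.278,-1.259,0,0.002,100]
    - [0.11,-0.216,-0.278,-1.259,0,0.002,100]
    - [0.11,-0.216,-0.278,-1.259,0,0.002,100]
    - [0.11,-0.216,-0.278,-1.259,0,0.002,100]
    - [0.11,-0.216,-0.278,-1.259,0,0.002,100]
    - [0.11,-0.216,-0.278,-1.259,0,0.002,100]
    - [0.11,-0.216,-0.278,-1.259,0,0.002,100]
    - [0.11,-0.216,-0.278,-1.259,0,0.002,100]
    - [0.11,-0.216,-0.278,-1.259,0,0.002,100]
    - [0.11,-0.216,-0.278,-1.259,0,0.002,100]
  force: 40

```text
time: 1.3
tool_pos: [0.4549, -0.2836, 0.1207]
tcp_rot: [1.095, 1.278, -1.093]
wrist_force: [0.8, -0.3, 0.3]
width: 1.003
```

```bash
cat > wr.py <<'E'
import sys
from h import *
A,s=tool(); im=imaging.read_camera('wrist'); c,T=camT('wrist',A)
P=np.float64(sys.argv[2:]).reshape(-1,3)
for p in w2p(P,c,T): cv2.drawMarker(im,tuple(int(v) for v in p),(255,0,255),0,12,1); print(p.round(0))
cv2.imwrite(f'pics/{sys.argv[1]}.png',im)
E
python3 wr.py w1 .455 -.283 .042 .445 -.363 .06; python3 go.py .455 -.283 .012 9
```

```text
[321. 206.]
[291. 310.]
t 1.4 pos [ 0.4549 -0.2837  0.1207] width 1.002 row [ 1.087e-01  1.000e-04 -6.000e-04] [-0.002 -0.001 -0.001]
```

View pics/w1.png

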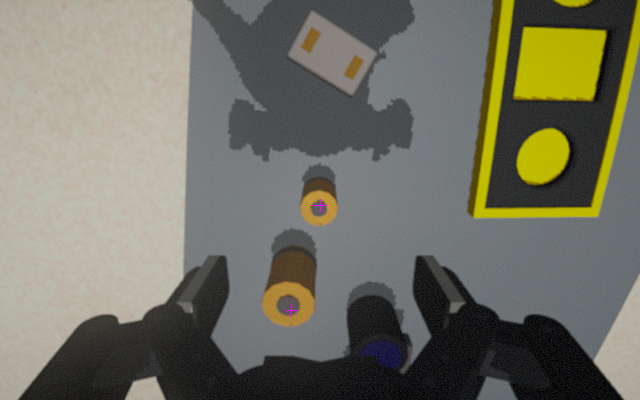

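The predicted markers fall on the small cartridge at (319,208) and on the big one, so the calibration agrees within about 1 mm. Descending to grasp.

Emit:
jog_arm:
  rows:
    - [0.05,0,0,0,0,0,100]
    - [0.09,0,0,0,0,0,100]
    - [0.108,0,0,0,0,0,100]
    - [0.108,0,0,0,0,0,100]
    - [0.108,0,0,0,0,0,0]
    - [0.108,0,0,0,0,0,0]
    - [0.108,0,0,0,0,0,0]
    - [0.108,0,0,0,0,0,0]
    - [0.108,0,0,0,0,0,0]
    - [0.108,0,0,0,0,0,0]
    - [0.108,0,0,0,0,0,0]
    - [0.108,0,0,0,0,0,0]
  force: 40

```text
time: 2.55
tool_pos: [0.4562, -0.2845, 0.0144]
tcp_rot: [1.095, 1.275, -1.092]
wrist_force: [0.0, 0.3, 6.8]
width: 0.316
```

```bash
python3 go.py .6314 -.224 .120 9.1
```

```text
t 2.5 pos [ 0.4562 -0.2845  0.0144] width 0.316 row [-0.1051  0.1828 -0.0325] [-0.004  0.001 -0.003]
```

Emit:
jog_arm:
  rows:
    - [-0.05,0,0,0,0,0,0]
    - [-0.1,0,0,0,0,0,0]
    - [-0.105,0.045,-0.008,0,0,0,0]
    - [-0.105,0.09,-0.016,0,0,0,0]
    - [-0.105,0.135,-0.024,0,0,0,0]
    - [-0.105,0.183,-0.0325,0,0,0,0]
    - [-0.105,0.183,-0.0325,0,0,0,0]
    - [-0.105,0.183,-0.0325,0,0,0,0]

```text
time: 3.35
tool_pos: [0.6321, -0.2231, 0.1193]
tcp_rot: [1.093, 1.277, -1.091]
wrist_force: [-0.5, -0.9, -1.2]
width: 0.312
```

```bash
python3 wr.py w2 .6314 -.224 .004 .620 -.153 .004 .6086 -.082 .004; python3 go.py .6314 -.224 .019 9.1
```

```text
[319. 192.]
[319. 104.]
[319.   0.]
t 3.4 pos [ 0.631  -0.2235  0.1193] width 0.313 row [0.1003 0.0002 0.0004] [-0.003  0.001 -0.002]
```

View pics/w2.png

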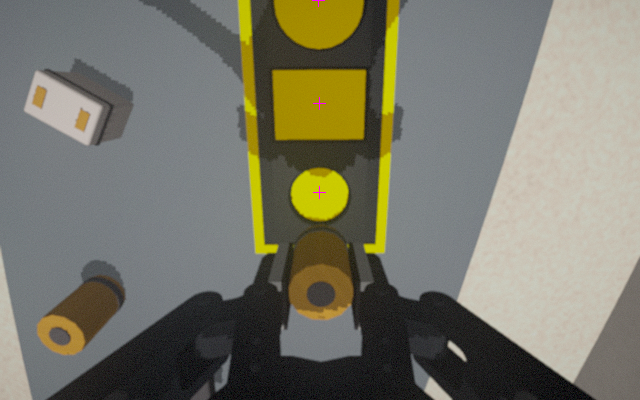

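The hole centres match the predicted markers (319,192) and (319,104), and the cartridge hangs upright between the pads. Lowering and releasing, then lifting clear.

Emit:
jog_arm:
  rows:
    - [0.04,0,0,0,0,0,0]
    - [0.08,0,0,0,0,0,0]
    - [0.095,0,0,0,0,0,0]
    - [0.1,0,0,0,0,0,0]
    - [0.1,0,0,0,0,0,0]
    - [0.1,0,0,0,0,0,0]

```text
time: 4.0
tool_pos: [0.6313, -0.2244, 0.0205]
tcp_rot: [1.094, 1.275, -1.093]
wrist_force: [0.5, -0.4, 0.8]
width: 0.317
```

Emit:
jog_arm:
  rows:
    - [0.003,0,0,0,0,0,0]
    - [0.003,0,0,0,0,0,0]
    - [0.003,0,0,0,0,0,50]
    - [0.003,0,0,0,0,0,100]
    - [0.003,0,0,0,0,0,100]
    - [0.003,0,0,0,0,0,100]
    - [0.003,0,0,0,0,0,100]
    - [-0.02,0,0,0,0,0,100]
    - [-0.06,0,0,0,0,0,100]
    - [-0.1,0,0,0,0,0,100]
    - [-0.1,0,0,0,0,0,100]

```text
time: 5.1
tool_pos: [0.6358, -0.2261, 0.1284]
tcp_rot: [1.096, 1.263, -1.087]
wrist_force: [1.3, 0.1, 0.8]
width: 1.002
```

```bash
python3 go.py .447 -.180 .120 -20.85
```

```text
t 5.1 pos [ 0.6358 -0.2261  0.1284] width 1.002 row [ 0.0053 -0.1795 -0.0748] [ 0.519  0.004 -0.016]
```

Emit:
jog_arm:
  rows:
    - [0.005,-0.1795,-0.075,0.519,0.004,-0.016,100]
    - [0.005,-0.1795,-0.075,0.519,0.004,-0.016,100]
    - [0.005,-0.1795,-0.075,0.519,0.004,-0.016,100]
    - [0.005,-0.1795,-0.075,0.519,0.004,-0.016,100]
    - [0.005,-0.1795,-0.075,0.519,0.004,-0.016,100]
    - [0.005,-0.1795,-0.075,0.519,0.004,-0.016,100]
    - [0.005,-0.1795,-0.075,0.519,0.004,-0.016,100]

```text
time: 5.8
tool_pos: [0.4484, -0.1804, 0.1209]
tcp_rot: [1.472, 1.013, -1.47]
wrist_force: [0.1, -0.7, 0.5]
width: 0.999
```

```bash
python3 wr.py w3 .447 -.180 .042 .4703 -.1889 .042 .4237 -.1711 .042 ; python3 go.py .447 -.180 .010 -20.85
```

```text
[319. 206.]
[353. 206.]
[285. 206.]
t 5.8 pos [ 0.4486 -0.1805  0.1209] width 0.998 row [ 1.109e-01 -1.900e-03  1.000e-04] [ 0.001  0.001 -0.002]
```

View pics/w3.png

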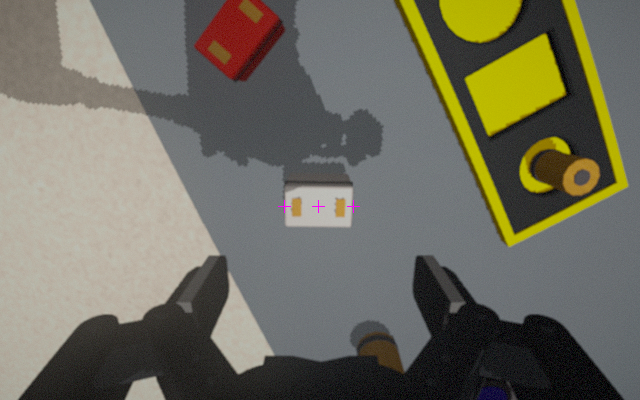

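The white pack's ends at (285,206) and (353,206) match the prediction, so it is aligned. The cartridge stands in its cut-out at about (560,170).

Emit:
jog_arm:
  rows:
    - [0.05,-0.001,0,0,0,0,100]
    - [0.09,-0.002,0,0,0,0,100]
    - [0.111,-0.002,0,0,0,0,100]
    - [0.111,-0.002,0,0,0,0,100]
    - [0.111,-0.002,0,0,0,0,0]
    - [0.111,-0.002,0,0,0,0,0]
    - [0.111,-0.002,0,0,0,0,0]
    - [0.111,-0.002,0,0,0,0,0]
    - [0.111,-0.002,0,0,0,0,0]
    - [0.111,-0.002,0,0,0,0,0]
    - [0.111,-0.002,0,0,0,0,0]
  force: 40

```text
time: 6.95
tool_pos: [0.4491, -0.1808, 0.0119]
tcp_rot: [1.473, 1.009, -1.467]
wrist_force: [0.7, 0.4, 6.6]
width: 0.579
```

```bash
python3 go.py .620 -.153 .120 9.1
```

```text
t 7.0 pos [ 0.4491 -0.1808  0.0119] width 0.579 row [-0.1072  0.1506 -0.0866] [-0.522  0.003 -0.006]
```

Emit:
jog_arm:
  rows:
    - [-0.05,0,0,0,0,0,0]
    - [-0.1,0,0,0,0,0,0]
    - [-0.107,0.035,-0.02,-0.14,0,0,0]
    - [-0.107,0.075,-0.043,-0.27,0,-0.003,0]
    - [-0.107,0.113,-0.065,-0.4,0,-0.005,0]
    - [-0.107,0.1505,-0.0865,-0.522,0.003,-0.006,0]
    - [-0.107,0.1505,-0.0865,-0.522,0.003,-0.006,0]
    - [-0.107,0.1505,-0.0865,-0.522,0.003,-0.006,0]
    - [-0.107,0.1505,-0.0865,-0.522,0.003,-0.006,0]

```text
time: 7.85
tool_pos: [0.6182, -0.153, 0.1191]
tcp_rot: [1.092, 1.282, -1.093]
wrist_force: [0.2, 0.2, -1.3]
width: 0.577
```

```bash
python3 go.py .620 -.153 .0165 9.1
```

```text
t 7.8 pos [ 0.6182 -0.153   0.1191] width 0.577 row [0.1026 0.0019 0.0004] [-0.001 -0.001  0.002]
```

Emit:
jog_arm:
  rows:
    - [0.04,0.001,0,0,0,0,0]
    - [0.08,0.002,0,0,0,0,0]
    - [0.097,0.002,0,0,0,0,0]
    - [0.103,0.002,0,0,0,0,0]
    - [0.104,0.002,0,0,0,0,0]
    - [0.104,0.002,0,0,0,0,0]
    - [0.104,0.002,0,0,0,0,0]

```text
time: 8.55
tool_pos: [0.6204, -0.153, 0.0162]
tcp_rot: [1.092, 1.28, -1.092]
wrist_force: [0.5, -0.4, -1.3]
width: 0.581
```

Emit:
jog_arm:
  rows:
    - [0,0,0,0,0,0,70]
    - [0,0,0,0,0,0,100]
    - [0,0,0,0,0,0,100]
    - [0,0,0,0,0,0,100]
    - [0,0,0,0,0,0,100]
    - [-0.02,0,0,0,0,0,100]
    - [-0.06,0,0,0,0,0,100]
    - [-0.105,0,0,0,0,0,100]
    - [-0.105,0,0,0,0,0,100]

```text
time: 9.45
tool_pos: [0.6258, -0.1545, 0.1293]
tcp_rot: [1.095, 1.267, -1.086]
wrist_force: [2.1, -1.1, 0.6]
width: 1.0
```

```bash
python3 go.py .439 -.051 .120 27.6
```

```text
t 9.4 pos [ 0.6258 -0.1545  0.1293] width 1.000 row [ 0.0066 -0.1684 -0.1316] [-0.324  0.007 -0.011]
```

Emit:
jog_arm:
  rows:
    - [0.007,-0.168,-0.132,-0.324,0.007,-0.011,100]
    - [0.007,-0.168,-0.132,-0.324,0.007,-0.011,100]
    - [0.007,-0.168,-0.132,-0.324,0.007,-0.011,100]
    - [0.007,-0.168,-0.132,-0.324,0.007,-0.011,100]
    - [0.007,-0.168,-0.132,-0.324,0.007,-0.011,100]
    - [0.007,-0.168,-0.132,-0.324,0.007,-0.011,100]
    - [0.007,-0.168,-0.132,-0.324,0.007,-0.011,100]

```text
time: 10.15
tool_pos: [0.441, -0.051, 0.1204]
tcp_rot: [0.848, 1.396, -0.846]
wrist_force: [0.6, -0.1, -0.4]
width: 1.001
```

```bash
python3 wr.py w4 .439 -.051 .042 .4612 -.0394 .042 .4168 -.0626 .042 .441 .061 .042; python3 go.py .439 -.051 .010 27.6
```

```text
[318. 205.]
[352. 205.]
[283. 205.]
[401.  60.]
t 10.2 pos [ 0.4414 -0.0512  0.1205] width 1.004 row [ 0.1105 -0.0023 -0.0015] [-0.     0.002 -0.002]
```

View pics/w4.png

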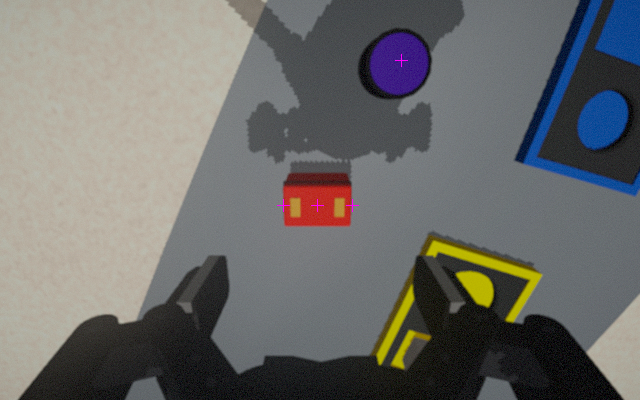

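The red pack lies at (283–352, 205) as predicted, and the violet lens at (400,62) also matches its marker. Grasping red.

Emit:
jog_arm:
  rows:
    - [0.05,-0.001,-0.001,0,0,0,100]
    - [0.09,-0.002,-0.001,0,0,0,100]
    - [0.1105,-0.002,-0.001,0,0,0,100]
    - [0.1105,-0.002,-0.001,0,0,0,100]
    - [0.1105,-0.002,-0.001,0,0,0,0]
    - [0.1105,-0.002,-0.001,0,0,0,0]
    - [0.1105,-0.002,-0.001,0,0,0,0]
    - [0.1105,-0.002,-0.001,0,0,0,0]
    - [0.1105,-0.002,-0.001,0,0,0,0]
    - [0.1105,-0.002,-0.001,0,0,0,0]
    - [0.1105,-0.002,-0.001,0,0,0,0]

```text
time: 11.3
tool_pos: [0.4418, -0.0518, 0.0119]
tcp_rot: [0.849, 1.392, -0.845]
wrist_force: [1.6, -1.1, 5.9]
width: 0.58
```

```bash
python3 go.py .599 .180 .120 13
```

```text
t 11.3 pos [ 0.4418 -0.0518  0.0119] width 0.580 row [-0.1073  0.2473 -0.1321] [ 0.255  0.004 -0.006]
```

Emit:
jog_arm:
  rows:
    - [-0.05,0,0,0,0,0,0]
    - [-0.1,0,0,0,0,0,0]
    - [-0.107,0.04,-0.021,0.05,0,0,0]
    - [-0.107,0.08,-0.043,0.1,0,-0.003,0]
    - [-0.107,0.122,-0.065,0.15,0,-0.005,0]
    - [-0.107,0.164,-0.088,0.2,0.003,-0.006,0]
    - [-0.107,0.206,-0.11,0.255,0.003,-0.006,0]
    - [-0.107,0.2473,-0.132,0.255,0.003,-0.006,0]
    - [-0.107,0.2473,-0.132,0.255,0.003,-0.006,0]
    - [-0.107,0.2473,-0.132,0.255,0.003,-0.006,0]

```text
time: 12.3
tool_pos: [0.5987, 0.1809, 0.1191]
tcp_rot: [1.038, 1.308, -1.04]
wrist_force: [-0.0, -0.5, -0.9]
width: 0.577
```

```bash
python3 wr.py w5 .583 .25 .004 .599 .18 .004; python3 go.py .599 .180 .016 13
```

```text
[321. 104.]
[321. 193.]
t 12.3 pos [0.5981 0.1799 0.1191] width 0.577 row [ 1.031e-01  1.000e-03 -1.000e-04] [0.001 0.002 0.001]
```

View pics/w5.png

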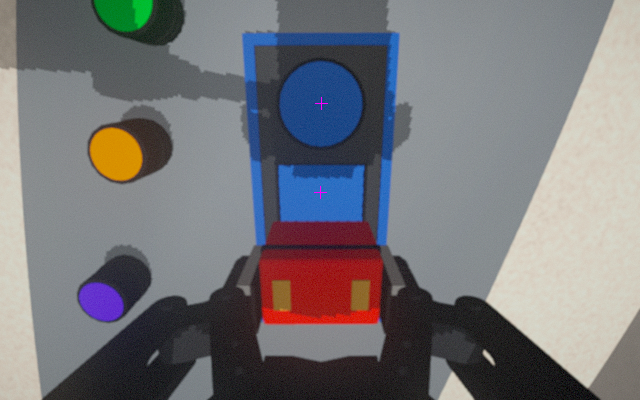

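The blue tray markers sit on the hole centres at (321,104) and (321,193), and the red pack is held square. Placing it.

Emit:
jog_arm:
  rows:
    - [0.04,0.001,0,0,0,0,0]
    - [0.08,0.001,0,0,0,0,0]
    - [0.097,0.001,0,0,0,0,0]
    - [0.103,0.001,0,0,0,0,0]
    - [0.104,0.001,0,0,0,0,0]
    - [0.104,0.001,0,0,0,0,0]
    - [0.104,0.001,0,0,0,0,0]

```text
time: 13.05
tool_pos: [0.5995, 0.1795, 0.016]
tcp_rot: [1.039, 1.307, -1.041]
wrist_force: [0.6, -0.0, -0.7]
width: 0.576
```

Emit:
jog_arm:
  rows:
    - [0,0,0,0,0,0,70]
    - [0,0,0,0,0,0,100]
    - [0,0,0,0,0,0,100]
    - [0,0,0,0,0,0,100]
    - [0,0,0,0,0,0,100]
    - [-0.02,0,0,0,0,0,100]
    - [-0.06,0,0,0,0,0,100]
    - [-0.105,0,0,0,0,0,100]
    - [-0.105,0,0,0,0,0,100]

```text
time: 13.95
tool_pos: [0.6049, 0.1812, 0.1291]
tcp_rot: [1.047, 1.298, -1.03]
wrist_force: [0.7, 0.5, 1.5]
width: 1.003
```

```bash
python3 go.py .441 .061 .120 13
```

```text
t 13.9 pos [0.6049 0.1812 0.1291] width 1.003 row [ 0.0066 -0.1868  0.0802] [ 0.     0.001 -0.014]
```

Emit:
jog_arm:
  rows:
    - [0.006,-0.187,0.08,0,0.001,-0.014,100]
    - [0.006,-0.187,0.08,0,0.001,-0.014,100]
    - [0.006,-0.187,0.08,0,0.001,-0.014,100]
    - [0.006,-0.187,0.08,0,0.001,-0.014,100]
    - [0.006,-0.187,0.08,0,0.001,-0.014,100]
    - [0.006,-0.187,0.08,0,0.001,-0.014,100]
    - [0.006,-0.187,0.08,0,0.001,-0.014,100]

```text
time: 14.65
tool_pos: [0.4422, 0.0615, 0.1213]
tcp_rot: [1.041, 1.307, -1.039]
wrist_force: [0.3, 0.2, -0.3]
width: 1.002
```

```bash
python3 wr.py w6 .441 .061 .042 .451 .188 .042 ; python3 go.py .441 .061 .010 13
```

```text
[319. 206.]
[380.  23.]
t 14.7 pos [0.4425 0.0617 0.1213] width 1.002 row [ 0.1113 -0.0018  0.0003] [ 0.001  0.    -0.002]
```

View pics/w6.png

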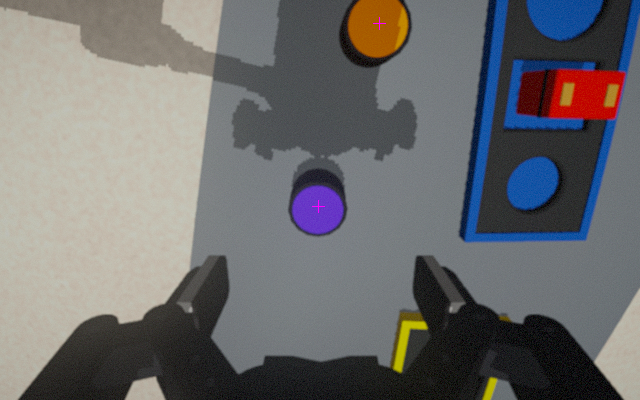

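The violet lens is centred under the gripper at (319,207). The red pack stands in the blue tray at (570,95).

Emit:
jog_arm:
  rows:
    - [0.05,-0.001,0,0,0,0,100]
    - [0.09,-0.002,0,0,0,0,100]
    - [0.111,-0.002,0,0,0,0,100]
    - [0.111,-0.002,0,0,0,0,100]
    - [0.111,-0.002,0,0,0,0,0]
    - [0.111,-0.002,0,0,0,0,0]
    - [0.111,-0.002,0,0,0,0,0]
    - [0.111,-0.002,0,0,0,0,0]
    - [0.111,-0.002,0,0,0,0,0]
    - [0.111,-0.002,0,0,0,0,0]
    - [0.111,-0.002,0,0,0,0,0]

```text
time: 15.8
tool_pos: [0.4428, 0.0615, 0.0122]
tcp_rot: [1.043, 1.304, -1.036]
wrist_force: [-1.2, 0.5, 6.8]
width: 0.503
```

```bash
python3 go.py .583 .250 .120 13
```

```text
t 15.8 pos [0.4428 0.0615 0.0122] width 0.503 row [-0.1068  0.1797 -0.152 ] [ 0.     0.001 -0.006]
```

Emit:
jog_arm:
  rows:
    - [-0.05,0,0,0,0,0,0]
    - [-0.1,0,0,0,0,0,0]
    - [-0.107,0.036,-0.03,0,0,0,0]
    - [-0.107,0.072,-0.06,0,0,0,0]
    - [-0.107,0.108,-0.09,0,0,-0.003,0]
    - [-0.107,0.144,-0.121,0,0,-0.006,0]
    - [-0.107,0.18,-0.152,0,0,-0.006,0]
    - [-0.107,0.18,-0.152,0,0,-0.006,0]
    - [-0.107,0.18,-0.152,0,0,-0.006,0]

```text
time: 16.7
tool_pos: [0.5832, 0.2508, 0.1198]
tcp_rot: [1.038, 1.309, -1.04]
wrist_force: [-0.8, -0.6, -1.3]
width: 0.504
```

```bash
python3 go.py .583 .250 .0162 13
```

```text
t 16.7 pos [0.5832 0.2508 0.1198] width 0.504 row [ 0.1036 -0.0003  0.0006] [0.002 0.001 0.001]
```

Emit:
jog_arm:
  rows:
    - [0.04,0,0,0,0,0,0]
    - [0.08,0,0,0,0,0,0]
    - [0.097,0,0,0,0,0,0]
    - [0.103,0,0,0,0,0,0]
    - [0.104,0,0,0,0,0,0]
    - [0.104,0,0,0,0,0,0]
    - [0.104,0,0,0,0,0,0]

```text
time: 17.4
tool_pos: [0.5839, 0.2505, 0.017]
tcp_rot: [1.039, 1.307, -1.039]
wrist_force: [0.2, 0.5, -0.4]
width: 0.499
```

Emit:
jog_arm:
  rows:
    - [0,0,0,0,0,0,70]
    - [0,0,0,0,0,0,100]
    - [0,0,0,0,0,0,100]
    - [0,0,0,0,0,0,100]
    - [0,0,0,0,0,0,100]
    - [-0.02,0,0,0,0,0,100]
    - [-0.06,0,0,0,0,0,100]
    - [-0.105,0,0,0,0,0,100]
    - [-0.105,0,0,0,0,0,100]

```text
time: 18.3
tool_pos: [0.589, 0.2527, 0.1302]
tcp_rot: [1.048, 1.3, -1.028]
wrist_force: [0.8, 0.7, -0.1]
width: 1.002
```

```bash
python3 go.py .451 .187 .120 9
```

```text
t 18.3 pos [0.589  0.2527 0.1302] width 1.002 row [ 0.008  -0.1494  0.0327] [ 0.072 -0.001 -0.015]
```

Emit:
jog_arm:
  rows:
    - [0.008,-0.149,0.033,0.072,0,-0.015,100]
    - [0.008,-0.149,0.033,0.072,0,-0.015,100]
    - [0.008,-0.149,0.033,0.072,0,-0.015,100]
    - [0.008,-0.149,0.033,0.072,0,-0.015,100]
    - [0.008,-0.149,0.033,0.072,0,-0.015,100]
    - [0.008,-0.149,0.033,0.072,0,-0.015,100]

```text
time: 18.9
tool_pos: [0.4529, 0.1874, 0.1208]
tcp_rot: [1.095, 1.279, -1.091]
wrist_force: [0.3, 0.9, 0.3]
width: 1.003
```

```bash
python3 wr.py w7 .451 .187 .042 .448 .287 .042; python3 go.py .451 .187 .010 9
```

```text
[318. 207.]
[337.  61.]
t 18.9 pos [0.4533 0.1876 0.1209] width 0.998 row [ 0.1109 -0.0026  0.0004] [-0.    -0.002 -0.002]
```

View pics/w7.png

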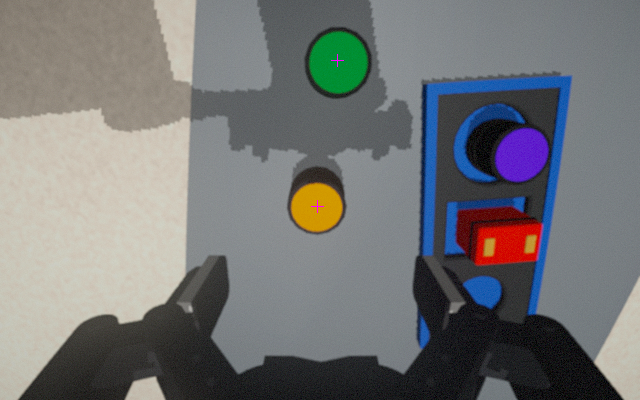

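The amber lens is centred at (317,207). Green is untouched at (338,62), and violet and red stand in the blue tray.

Emit:
jog_arm:
  rows:
    - [0.05,-0.001,0,0,0,0,100]
    - [0.09,-0.002,0,0,0,0,100]
    - [0.111,-0.0025,0,0,0,0,100]
    - [0.111,-0.0025,0,0,0,0,100]
    - [0.111,-0.0025,0,0,0,0,0]
    - [0.111,-0.0025,0,0,0,0,0]
    - [0.111,-0.0025,0,0,0,0,0]
    - [0.111,-0.0025,0,0,0,0,0]
    - [0.111,-0.0025,0,0,0,0,0]
    - [0.111,-0.0025,0,0,0,0,0]
    - [0.111,-0.0025,0,0,0,0,0]

```text
time: 20.05
tool_pos: [0.4531, 0.1882, 0.012]
tcp_rot: [1.098, 1.277, -1.087]
wrist_force: [0.5, -0.4, 6.0]
width: 0.504
```

```bash
python3 go.py .6086 -.082 .120 9.1
```

```text
t 20.1 pos [0.4531 0.1882 0.012 ] width 0.504 row [-0.1081  0.1122  0.2908] [-0.002 -0.003 -0.006]
```

Emit:
jog_arm:
  rows:
    - [-0.05,0,0,0,0,0,0]
    - [-0.1,0,0,0,0,0,0]
    - [-0.108,0.016,0.042,0,0,0,0]
    - [-0.108,0.032,0.084,0,0,0,0]
    - [-0.108,0.048,0.126,0,0,-0.003,0]
    - [-0.108,0.064,0.168,0,0,-0.006,0]
    - [-0.108,0.08,0.21,0,-0.003,-0.006,0]
    - [-0.108,0.096,0.25,0,-0.003,-0.006,0]
    - [-0.108,0.112,0.291,0,-0.003,-0.006,0]
    - [-0.108,0.112,0.291,0,-0.003,-0.006,0]
    - [-0.108,0.112,0.291,0,-0.003,-0.006,0]

```text
time: 21.15
tool_pos: [0.6085, -0.0832, 0.1198]
tcp_rot: [1.095, 1.278, -1.095]
wrist_force: [-0.1, 0.3, -1.0]
width: 0.504
```

```bash
python3 go.py .6086 -.082 .0162 9.1
```

```text
t 21.1 pos [ 0.6085 -0.0832  0.1198] width 0.504 row [ 0.1036  0.0003 -0.0012] [-0.004 -0.     0.   ]
```

Emit:
jog_arm:
  rows:
    - [0.04,0,-0.001,0,0,0,0]
    - [0.08,0,-0.001,0,0,0,0]
    - [0.097,0,-0.001,0,0,0,0]
    - [0.103,0,-0.001,0,0,0,0]
    - [0.104,0,-0.001,0,0,0,0]
    - [0.104,0,-0.001,0,0,0,0]
    - [0.104,0,-0.001,0,0,0,0]

```text
time: 21.85
tool_pos: [0.6092, -0.0819, 0.017]
tcp_rot: [1.095, 1.277, -1.093]
wrist_force: [-0.0, 0.1, -1.0]
width: 0.504
```

Emit:
jog_arm:
  rows:
    - [0,0,0,0,0,0,70]
    - [0,0,0,0,0,0,100]
    - [0,0,0,0,0,0,100]
    - [0,0,0,0,0,0,100]
    - [0,0,0,0,0,0,100]
    - [-0.02,0,0,0,0,0,100]
    - [-0.06,0,0,0,0,0,100]
    - [-0.105,0,0,0,0,0,100]
    - [-0.15,0,0,0,0,0,100]
    - [-0.2,0,0,0,0,0,100]
    - [-0.2,0,0,0,0,0,100]
    - [-0.2,0,0,0,0,0,100]

```text
time: 23.05
tool_pos: [0.6101, -0.0821, 0.2194]
tcp_rot: [1.096, 1.273, -1.09]
wrist_force: [-0.5, -0.2, -0.5]
width: 0.999
```

```bash
python3 go.py .43 -.02 .3 9
```

```text
t 23.1 pos [ 0.6101 -0.0821  0.2194] width 0.999 row [-0.0818 -0.1678 -0.089 ] [-0.002  0.002 -0.006]
```

Emit:
jog_arm:
  rows:
    - [-0.08,-0.168,-0.089,0,0,0,100]
    - [-0.08,-0.168,-0.089,0,0,0,100]
    - [-0.08,-0.168,-0.089,0,0,0,100]
    - [-0.08,-0.168,-0.089,0,0,0,100]
    - [-0.08,-0.168,-0.089,0,0,0,100]
    - [-0.08,-0.168,-0.089,0,0,0,100]
    - [-0.08,-0.168,-0.089,0,0,0,100]

```text
time: 23.75
tool_pos: [0.4299, -0.0202, 0.2965]
tcp_rot: [1.096, 1.274, -1.092]
wrist_force: [0.1, 0.1, -0.4]
width: 1.001
```

Run:
```python
from h import *
im=imaging.read_camera('top'); cv2.imwrite('pics/top1.png',im); sc=imaging.read_camera('scene')
c,T=camT('top'); y=im.copy()
# expected tops at z=.046
for P in [(.583,.25,.046),(.599,.18,.046),(.6086,-.082,.046),(.62,-.153,.046),(.6314,-.224,.046)]:
    print(w2p(P,c,T)[0].round(1))
a=cv2.resize(im[130:250,140:500],(800,267),interpolation=cv2.INTER_CUBIC)
b=cv2.resize(sc[140:260,140:500],(800,267),interpolation=cv2.INTER_CUBIC)
cv2.imwrite('pics/fin.png',np.vstack([a,b]))
import meas; meas.im=im; meas.hsv=cv2.cvtColor(im,cv2.COLOR_BGR2HSV)
def loc(n,P,lo,hi,tray,yaw,w=9,cl=0):
    p=w2p(P+(.046,),c,T)[0].astype(int)
    r=meas.rect(meas.blob(tuple(p),lo,hi,w,cl),.046); d=r[:2]-tray; t=np.radians(yaw)
    print(n,r,'tray xy mm',(1000*np.array([d[0]*np.cos(t)+d[1]*np.sin(t),-d[0]*np.sin(t)+d[1]*np.cos(t)])).round(1))
B=np.array([.599,.18]);Y=np.array([.620,-.153])
loc('violet',(.583,.25),(122,100,60),(140,255,255),B,13)
loc('red',(.599,.18),(0,120,90),(12,255,255),B,13,13,5)
loc('amber',(.6086,-.082),(8,120,110),(20,255,255),Y,9.1)
loc('white',(.62,-.153),(0,0,120),(180,90,255),Y,9.1,13,5)
loc('cart',(.6314,-.224),(8,60,90),(21,255,255),Y,9.1)
print('green',meas.rect(meas.blob((220,234),(45,80,60),(80,255,255)),.042))
```

```text
[231.8 187.6]
[255.7 181.7]
[345.  176.4]
[369.  172.1]
[392.8 167.8]
violet [ 0.585  0.25  36.23  35.481  0.697] tray xy mm [ 2.1 71.4]
red [ 0.6    0.181 50.53  29.295 11.492] tray xy mm [1.2 0.7]
amber [ 6.10000e-01 -8.20000e-02  3.40010e+01  3.33960e+01  1.33942e+02] tray xy mm [ 1.4 71.7]
white [ 0.621 -0.152 49.825 30.819  8.489] tray xy mm [1.1 0.8]
cart [  0.633  -0.223  26.07   25.039 133.367] tray xy mm [  1.8 -71.2]
green [ 0.448  0.287 35.467 34.672 88.952]
```

View pics/fin.png

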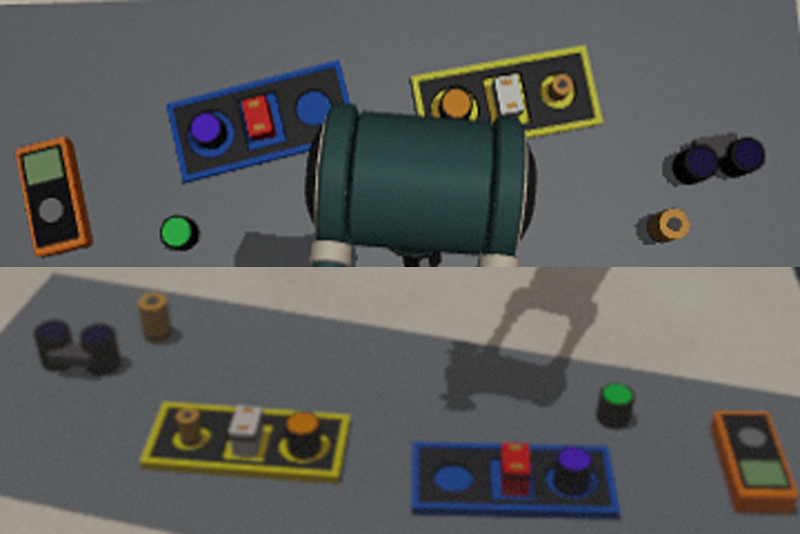

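All five parts stand in the right cut-outs, measured within about 2 mm of their centres. The blue tray's small round hole is empty, and the bystanders show no movement. Handing in.

```bash
python3 -c "
from workcell import finish_job
print(finish_job())"
```

```text
the job is handed in; nothing more can be done
None
```

I made up both kits and handed the job in at about 24 s on the robot's clock, with no verdict reported. The violet lens and red pack are in the blue tray. The amber lens, white pack and the smaller brass cartridge are in the yellow tray.

- **Position:** the last top view put every part within about 2 mm of its cut-out centre, against the 13 mm allowed.
- **Seating:** all five look upright and fully down in the last two camera views. I did not measure their height or tilt separately; each was released at the height expected for the tray floor.
- **Left alone:** the green lens measured exactly where it started, the goggles and meter look unmoved by eye, and the blue tray's small round cut-out is empty. The arm was raised clear of everything.
- **Failed or disagreeing checks:** none. The wrist and top cameras agreed to about 1 mm.

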